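# Wedge the chair-back frame up to the bridge gauge

### The job

Take the long wooden wedge and slide it, thin end first and flat on the bench, under the middle of the front rail of the cane chair-back frame, until the rail has risen to the foot of the bridge gauge and bears snugly up against it, then let go so that the wedge holds it there. Push gently by feel: snug means about 10 N between rail and foot, at least 5 N once let go and never more than 20 N. Raise the frame with the wedge only, without touching the frame or the bridge with the robot, and leave the other things on the bench where they are.

Things in the scene. Friction and masses are not known exactly. Their poses are not given: they have to be found in the camera images.
- wedge: Long plain hardwood wedge lying flat, 190 long x 36 wide, about 120 g; not the 85 mm one. Its top is one flat slope, 1 in 7: 7 mm high at the thin end, 34 at the thick end; vertical sides. Origin: centre of its underside; +x points to the thin end, y across, z up. Let go under load, it stays put by friction.
- wedge_tip (a point): Bottom edge of the long wedge's thin end, middle of its width: 95 mm along +x from the wedge's origin.
- wedge_grip (a point): Good place to grip the long wedge across its 36 mm width: 75 mm from its origin towards the thick end (20 mm from the thick end, 170 mm from the thin end), 18 mm above its underside; the wedge is 31 mm high there.
- jig: Fixed plywood jig holding the frame. Origin: on the bench, below the middle of the near edge of the frame's front rail. +x points level to the jig's back: push the wedge this way. Two rests 14 high carry the rail's ends, with 132 mm of bare bench free between them.
- frame: Loose chair-back frame of pale wood and cane lattice, 240 (x) x 200 (y) x 18 thick, about 0.6 kg, lying level in the jig, underside 14 mm above the bench. Origin: underside, middle of the front rail's near edge; x to the back rail, z up. Rails 28 wide. The wedge begins to lift it with its thin end about 49 mm past the near edge.
- rail_edge (a point): Top of the front rail's near edge, middle of the frame's width: the place that must rise to the bridge's foot. The back rail lies on a ledge against a 40 mm high backstop of the jig, so the frame cannot be pushed away and tilts up about its back edge.
- bridge: Fixed aluminium bridge gauge over the front rail: posts 135 mm either side of the middle, a crossbar (top 17 mm above the origin) and under it a rigid brass foot 30 wide. Origin: underside of the foot, above the rail's near edge: the height mark, set anew each time 5 to 11 mm above the rail's top at the start.
- bridge_foot (a point): Same point as the bridge's origin. Until the rail meets the foot, pushing the wedge takes only some 3 to 8 N if the tool does not bear down on the wedge (bearing down adds drag); then the push climbs steeply, several N per mm of travel, and is roughly the earlier push plus 1.2 to 1.8 times the force on the foot.
- stub_wedge: Bystander: short thin wooden wedge, 85 x 36, 15 high at most.
- hammer: Bystander: hammer.
- screwdriver: Bystander: screwdriver.
- sanding_block: Bystander: cork sanding block 100 x 60 x 35.
- burnisher: Bystander: standing turned wooden handle, 140 tall.
Things that resemble listed ones, but are neither listed nor needed, are in the scene too. What is shaped like the wedge but pink is not meant.

How it is judged (in metres and radians):
On the way, in this order (a step that is already met when the one before it is completed fails the run):
1. the wedge, flat on the bench, has its thin end at least 20 mm under the front rail (x of wedge_tip in the frame of jig above 0.02 m and y of wedge_tip in the frame of jig between -0.06 and 0.06 m and height (world z) of wedge_tip below 0.008 m).
2. the wedge has raised the rail until it bears on the bridge's foot with more than 5 N (contact force between frame and bridge above 5 N and contact force between wedge and frame above 3 N), for 0.3 s.
At the end, for the whole second after the job is handed in: The wedge lies flat (within 3.5 degrees) on the bench, its thin end more than 40 mm in under the front rail, released and at rest; the wedge alone holds the rail up against the bridge's foot with more than 5 N (and never over 20 N), the rail's top near edge within 5 mm of the mark (all of step 2 and distance between rail_edge and bridge below 0.005 m and x of wedge_tip in the frame of jig above 0.04 m and angle between wedge's own z axis and vertical below 0.06 rad and linear speed of each of wedge, frame below 0.01 m/s); the robot touches nothing.
It fails at once if the rail is forced against the bridge with more than 20 N (contact force between frame and bridge above 20 N).
It fails at once if the robot touches the frame or the bridge (over 2 N) (contact force between any of the fingers, the arm and frame above 2 N or contact force between any of the fingers, the arm and bridge above 2 N).
It fails at once if another thing is moved by more than 20 mm (distance of any of stub_wedge, hammer, screwdriver, sanding_block, burnisher from where it was at the start of the episode above 0.02 m).
It also fails if it takes over 72 s, if anything falls off the work surface, if the arm or the gripper's body presses on something with over 40 N, if the wrist force passes 120 N, or if a joint passes its speed limit or range.

### The arm

A 7-joint arm with a two-finger parallel gripper is mounted at the origin on the work surface. World frame = base frame: x ahead of the robot, y to its left, z up, the work surface at z = 0. Lengths are in mm, angles in rad, forces in N, time in s.
With the tool pointing down it reaches from about 350 to 900 mm from the base axis. Payload 19.9 kg.
Tool frame: the origin (TCP) lies at the very end of the fingers, on their centre line; the grasp point (between the pads) lies r.tcp_to_grasp behind it (r.tcp_to_grasp is the distance from the TCP to the grasp point, in mm); y points along the fingers, z is the direction in which the jaws open and shut, and the axes are right-handed (so a half turn about y gives the same grasp; the last joint's range is limited). The gripper opens to 85 mm and grips with 20 to 120 N. Pads are 22 mm wide; open, the fingers measure 114 mm over their backs; the gripper's body (76 mm by 85 mm) begins 54 mm behind the grasp point. The pads swing forward as they close: fully open they stand 13 mm farther back than shut.
Start: joints at [1.181, 0.417, -0.01, 1.614, 0.005, 1.111, -0.053], TCP at [213.011, -587.558, 196.66] pointing down, gripper open.
Joint ranges: [-2.81, 2.81], [-0.39, 2.02], [-1.27, 1.25], [0.06, 2.57], [-1.19, 4.33], [0.19, 2], [-2.82, 2.82]. Speed limits (rad/s): [1.89, 1.89, 2.39, 2.39, 3.01, 3.01, 3.01].

### API

Orientations are given as [roll, pitch, yaw] about the fixed x, y, z axes, in that order (R = Rz(yaw) Ry(pitch) Rx(roll)).
In Python, from workcell import r gives the robot as it stands.
- The arm moves only by the shell command python3 -m creep 'ROWS' [FORCE]. ROWS is JSON, a list that holds one entry, the list of rows, each a list of 5 numbers: the shift along the tool's x, y, z in m, then the turn about the tool's y in degrees, then the closure, from 0 (fully open) to 1 (shut). In form: [[[x, y, z, yaw, hand], ...]]. A call has 1 to 12 rows; each row shifts and turns the commanded pose from where the row before left it, along the tool's axes as they then stand; what a row does not reach is not made up. A row lasts 1/8 s, in which the tool goes at most 62.5 mm and 10.7 degrees, less where a joint would pass 70% of its speed; a pose out of reach is approached as far as the arm can. A call with a gripper value outside its range is refused whole. The fingers move at their own pace and stop on an object; FORCE is the grip in N (left out, the last holds). Time passes only in rows, so rows that do not move let the fingers close. It gives the time, the measured TCP pose, the force and the opening at its end, in the units of the state.
- r.read_state(): the state, without advancing time (a new reading comes with each control period).
- r.camera(name): name is "scene" or "top" or "wrist"; returns (picture, depth): 400x640x3 uint8, blue, green, red; 400x640 float32, mm along the optical axis (not along the pixel's ray), 0 where there is no reading.
- r.calibration(name): a dict with "fov_y" (degrees; the focal length in pixels is half the picture's height over the tangent of half this angle, whatever the lens; pixels are square), "cx", "cy" (the principal point, pixels), "k1" (the pictures are not rectified: a ray, as slopes to the right and down, at radius r is drawn at 1 + k1 r^2 times it, then the intrinsics apply), "origin" and "attitude" of the camera in the world. Camera axes: x right, y down, z forward; pixel columns grow to the right and rows downward; lengths in mm; the calibration is good to about 2 mm. A picture is of the moment at which its call begins: read the wrist's pose just before it. calibration takes no time and is no camera call; for the wrist camera it gives the pose at the moment of the call.
- r.close_job(): hands the job in, once; it reports no verdict.
The state is a dict: "time": time; "joints": joint angles; "joint_vel": joint speeds; "joint_efforts": joint torques, N m; "position": TCP position; "tcp_rot": TCP orientation; "ft_force": force on the tool from outside, world axes, zero at the start; "ft_torque": the same for the moment, N m; "opening": opening from 0.0 (shut) to 1.0 (fully open).
Only numpy, scipy, OpenCV 4.12 (cv2) and the standard library are available. Lean on these libraries where they do the work, as an engineer would, in place of code of your own. Each camera call takes 0.05 s, during which the arm holds its last target.

## Working session

There is one attempt and no reset: what is moved stays moved. The work goes in short steps, Python scripts to look and compute and a shell command to move; the robot and the scene stay as the last step left them, time stands still between calls to the robot, and variables do not carry over. Pictures are saved under pics/ and viewed, and the job is handed in when it is done.

```bash
ls; mkdir -p pics
python3 - <<'E'
from workcell import r
import cv2
print(r.read_state()); print(r.tcp_to_grasp)
for n in("scene","top","wrist"):
    print(n,r.calibration(n))
    p,d=r.camera(n); cv2.imwrite(f"pics/{n}0.png",p)
    import numpy as np; np.save(f"pics/{n}0d.npy",d)
E
```

```text
pics
{'time': 0.0, 'joints': array([ 1.18150071,  0.41798429, -0.01027979,  1.6141663 ,  0.00470992,
        1.11069488, -0.05300696]), 'joint_vel': array([ 0.00011465, -0.00115458, -0.00157806, -0.00069894,  0.00100031,
       -0.00182111, -0.00033272]), 'joint_efforts': array([ 1.11203473e-03, -8.64434981e+01,  6.80221003e-01, -4.34896016e+01,
        1.92606024e-02,  7.42288597e-03, -1.19243964e-05]), 'position': array([ 212.85601531, -587.22696862,  196.05727743]), 'tcp_rot': array([-1.57202111e+00, -1.09888407e-04, -2.79381253e+00]), 'ft_force': array([ 0.39539554,  0.3595977 , -0.3120714 ]), 'ft_torque': array([ 0.01739437, -0.01596115,  0.004094  ]), 'opening': 1.0029557314918005}
18.700000000000003
scene {'fov_y': 55.85416098675074, 'cx': 316.8716748900247, 'cy': 201.1682503837377, 'k1': -0.019569524862480786, 'origin': array([1130.73652276,  775.70352961,  863.00284529]), 'attitude': array([-2.27204665, -0.02193543,  2.41317184])}
top {'fov_y': 46.45751696379635, 'cx': 316.98301113725205, 'cy': 197.28529599423027, 'k1': 0.0333302120653681, 'origin': array([ 351.18381517,   79.40391712, 1574.55716924]), 'attitude': array([-3.05472994,  0.00817099, -1.59329688])}
wrist {'fov_y': 59.817577982083414, 'cx': 318.32868048663187, 'cy': 197.558846305759, 'k1': -0.03939249305504852, 'origin': array([ 278.70220659, -562.99499695,  372.1008343 ]), 'attitude': array([ 2.86494266e+00,  9.98048545e-04, -1.22323855e+00])}
```

View pics/scene0.png

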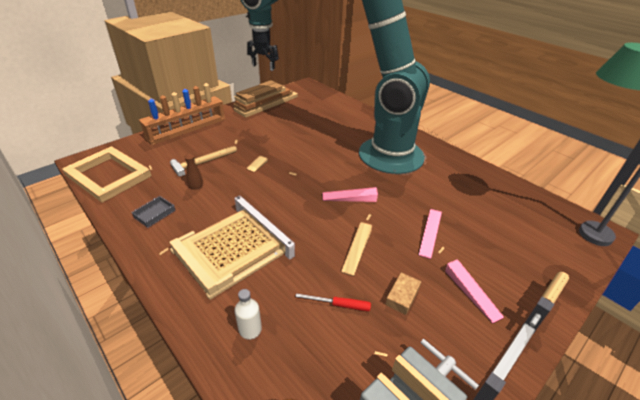

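View pics/top0.png

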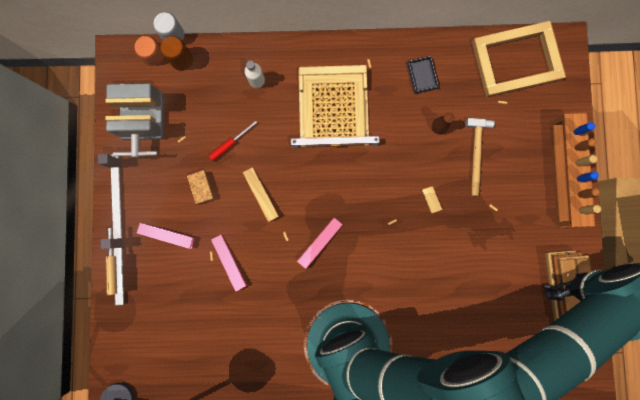

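View pics/wrist0.png

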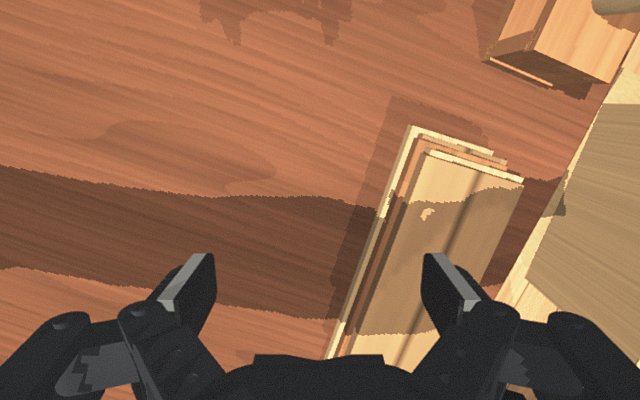

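Lookalikes in the top view: pale wedge (260,194), pink wedges (165,236), (228,263) and (320,243), and a short pale stub (431,200). By the description I want the pale one at (260,194). I'll check it in a crop and measure it.

```bash
cat > h.py <<'E'
from workcell import r
import numpy as np, cv2
from scipy.spatial.transform import Rotation as R
def K(c):
    f=200/np.tan(np.radians(c['fov_y']/2)); return np.array([[f,0,c['cx']],[0,f,c['cy']],[0,0,1]])
def rays(c,uv):
    q=cv2.undistortPoints(np.float64(uv).reshape(-1,1,2),K(c),np.array([c['k1'],0,0,0]))[:,0]
    return np.c_[q,np.ones(len(q))]
def rot(c): return R.from_euler('xyz',c['attitude']).as_matrix()
def onz(c,uv,z):
    d=rays(c,uv)@rot(c).T; o=c['origin']; return o+d*((z-o[2])/d[:,2])[:,None]
def dep(c,uv,dm):
    return c['origin']+(rays(c,uv)*np.float64(dm).reshape(-1,1))@rot(c).T
def proj(c,P):
    p=(np.atleast_2d(P)-c['origin'])@rot(c)
    return cv2.projectPoints(p.reshape(-1,1,3),np.zeros(3),np.zeros(3),K(c),np.array([c['k1'],0,0,0]))[0][:,0]
def cloud(c,d):
    v,u=np.mgrid[:400,:640]; uv=np.c_[u.ravel(),v.ravel()]
    P=dep(c,uv,d.ravel()); P[d.ravel()<=0]=np.nan
    return P.reshape(400,640,3)
E
python3 - <<'E'
from h import *
for n,(a,b,e,f) in {"scene":(150,380,180,320),"top":(220,400,50,240)}.items():
    p=cv2.imread(f"pics/{n}0.png")
    q=p[e:f,a:b]; s=3; cv2.imwrite(f"pics/{n}crop.png",cv2.resize(q,None,fx=s,fy=s,interpolation=cv2.INTER_CUBIC))
c=r.calibration("top"); d=np.load("pics/top0d.npy"); P=cloud(c,d)
p=cv2.imread("pics/top0.png"); hsv=cv2.cvtColor(p,cv2.COLOR_BGR2HSV)
print(hsv[194,260],hsv[194,300],hsv[120,320])
np.set_printoptions(suppress=True,precision=1)
m=(P[...,2]>5)
mm=np.zeros_like(m);mm[155:235,225:300]=m[155:235,225:300]
Q=P[mm]; print(len(Q),Q.mean(0))
mu=Q[:,:2].mean(0);w=np.linalg.svd(Q[:,:2]-mu)[2] if 0 else np.linalg.eigh(np.cov((Q[:,:2]-mu).T))[1][:,1]
s=(Q[:,:2]-mu)@w; t=(Q[:,:2]-mu)@[-w[1],w[0]]
print(w,s.min(),s.max(),t.min(),t.max(),np.polyfit(s,Q[:,2],1))
for uv in [(300,190),(200,130),(400,160),(335,142),(300,142),(370,142),(335,70),(345,139)]: print(uv,P[uv[1],uv[0]])
E
```

```text
[ 19 129 233] [ 10 179 138] [ 20 141 228]
1056 [500.5 275.7  14.9]
[-0.9 -0.5] -169.2775262027981 175.95477071031422 -163.42657942430645 164.45397494942972 [ 0.  14.9]
(300, 190) [515.1 146.5  -3.6]
(200, 130) [728.4 484.1   5.1]
(400, 160) [ 608.4 -195.2    6.6]
(335, 142) [665.   25.3  58.3]
(300, 142) [667.7 140.7  59. ]
(370, 142) [662.2 -89.9  58.3]
(335, 70) [915.8  18.3  37.8]
(345, 139) [674.8  -8.1  55.6]
```

View pics/scenecrop.png

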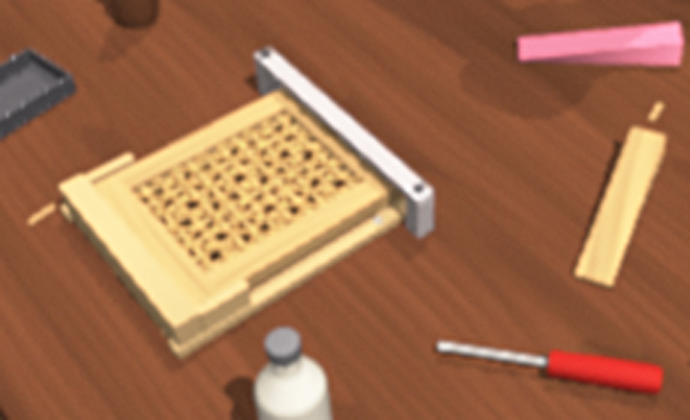

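View pics/topcrop.png

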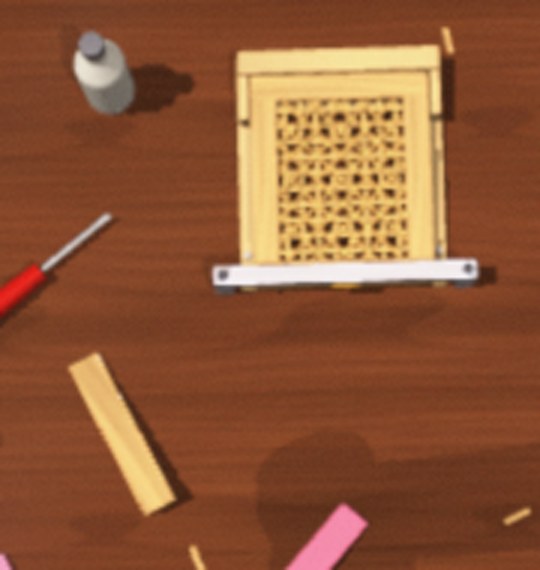

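Run:
```python
from h import *
np.set_printoptions(suppress=True,precision=2)
for n,box in {"top":(225,300,155,232),"scene":(335,375,215,280)}.items():
    c=r.calibration(n); d=np.load(f"pics/{n}0d.npy"); P=cloud(c,d)
    hsv=cv2.cvtColor(cv2.imread(f"pics/{n}0.png"),cv2.COLOR_BGR2HSV)
    m=cv2.inRange(hsv,(14,60,150),(28,190,255)); k=np.zeros_like(m); a,b,e,f=box; k[e:f,a:b]=m[e:f,a:b]
    N,L,S,_=cv2.connectedComponentsWithStats(k); i=1+np.argmax(S[1:,4]); k=(L==i).astype(np.uint8)
    print(n,S[i])
    Q=P[cv2.erode(k,np.ones((3,3)))>0]; Q=Q[np.isfinite(Q[:,2])]
    A=np.c_[Q[:,:2],np.ones(len(Q))]; g=np.linalg.lstsq(A,Q[:,2],rcond=None)[0]; res=Q[:,2]-A@g; ok=abs(res)<15
    g=np.linalg.lstsq(A[ok],Q[ok,2],rcond=None)[0]
    print("grad",g, "slope",np.hypot(*g[:2]),"std",res.std(),len(Q),"zmean",Q[:,2].mean())
    rect=cv2.minAreaRect(np.argwhere(k>0)[:,::-1].astype(np.float32)); bp=cv2.boxPoints(rect); print(rect)
    cn=max(cv2.findContours(k,0,1)[0],key=cv2.contourArea); 
    ap=cv2.minAreaRect(cn); print(bp); print("z7",onz(c,bp,7)); print("z34",onz(c,bp,34))
```

```text
top [243 168  35  54 656]
grad [ -0.13  -0.07 104.66] slope 0.14582589955929667 std 3.3879414955685436 481 zmean 20.93868933440325
((260.0540771484375, 194.17568969726562), (55.928531646728516, 12.09976577758789), 62.59242630004883)
[[241.81 172.14]
 [252.55 166.57]
 [278.3  216.22]
 [267.56 221.79]]
z7 [[579.53 342.28   7.  ]
 [597.77 305.63   7.  ]
 [427.02 220.77   7.  ]
 [409.13 257.17   7.  ]]
z34 [[575.6  337.75  34.  ]
 [593.52 301.73  34.  ]
 [425.71 218.34  34.  ]
 [408.13 254.11  34.  ]]
scene [341 222  31  54 742]
grad [ -0.12  -0.08 100.78] slope 0.13920148193665302 std 2.124699253140703 574 zmean 20.087432558016378
((356.77386474609375, 248.3048553466797), (13.786959648132324, 54.92228698730469), 21.501432418823242)
[[340.29 271.33]
 [360.43 220.23]
 [373.25 225.28]
 [353.12 276.38]]
z7 [[599.22 309.79   7.  ]
 [396.44 198.84   7.  ]
 [381.99 243.05   7.  ]
 [584.28 346.88   7.  ]]
z34 [[615.99 324.48  34.  ]
 [419.6  217.04  34.  ]
 [405.61 259.85  34.  ]
 [601.52 360.41  34.  ]]
```

The pale wedge at top (260,194), scene (357,248), is the right one. It's about 193 mm long, its slope is 1/7 in both depth fits, and its thin end points about 27° left of +x. Now I'll move over it for a wrist view.

```bash
python3 -m creep '[[[-0.04,0,-0.033,0,0],[-0.045,0,-0.037,0,0],[-0.045,0,-0.037,0,0],[-0.045,0,-0.037,0,0],[-0.045,0,-0.037,0,0],[-0.045,0,-0.037,0,0],[-0.045,0,-0.037,0,0],[-0.045,0,-0.037,0,0],[-0.036,0,-0.03,0,0]]]' 40
python3 - <<'E'
from h import *
np.set_printoptions(suppress=True,precision=2)
c=r.calibration("top"); d=np.load("pics/top0d.npy"); P=cloud(c,d)
p=cv2.imread("pics/top0.png");hsv=cv2.cvtColor(p,cv2.COLOR_BGR2HSV)
m=cv2.inRange(hsv,(0,0,150),(180,60,255)); k=np.zeros_like(m); k[130:150,285:385]=m[130:150,285:385]
rect=cv2.minAreaRect(np.argwhere(k>0)[:,::-1].astype(np.float32)); bp=cv2.boxPoints(rect)
print(rect); print(np.median(P[...,2][k>0])); print(onz(c,bp,57))
# back seam & frame sides : row profile
print("seam candidates z32", onz(c,[[300.5,72.5],[366,71],[335,72]],32))
E
```

```text
time: 1.27
position: [471.7, -149.4, 196.7]
tcp_rot: [-1.571, 0.0, -2.793]
ft_force: [0.4, -0.9, -0.0]
opening: 1.002
((334.47052001953125, 138.60983276367188), (10.233125686645508, 87.0987319946289), 89.10482788085938)
nan
[[ 695.05  170.53   57.  ]
 [ 692.51 -117.15   57.  ]
 [ 658.29 -116.56   57.  ]
 [ 660.77  170.63   57.  ]]
seam candidates z32 [[912.19 135.36  32.  ]
 [911.59 -86.84  32.  ]
 [910.94  18.27  32.  ]]
```

```bash
python3 -m creep '[[[-0.011,0,-0.055,0,0],[-0.011,0,-0.055,0,0],[-0.011,0,-0.055,0,0],[-0.011,0,-0.055,0,0],[-0.011,0,-0.055,0,0],[-0.011,0,-0.055,0,0],[-0.011,0,-0.055,0,0],[0,0,0,-7,0],[0,0,0,0,0]]]'
python3 - <<'E'
from h import *
c=r.calibration("wrist"); print(c)
p,d=r.camera("wrist"); cv2.imwrite("pics/w1.png",p); np.save("pics/w1d.npy",d)
np.save("pics/w1c.npy",c,allow_pickle=True)
E
```

```text
time: 2.4
position: [411.8, 236.7, 196.5]
tcp_rot: [-1.571, -0.001, -2.671]
ft_force: [0.3, -0.6, 0.0]
opening: 1.002
{'fov_y': 59.817577982083414, 'cx': 318.32868048663187, 'cy': 197.558846305759, 'k1': -0.03939249305504852, 'origin': array([474.26420677, 268.93864653, 372.41404256]), 'attitude': array([ 2.86445184e+00,  1.22496478e-04, -1.10069034e+00])}
```

View pics/w1.png

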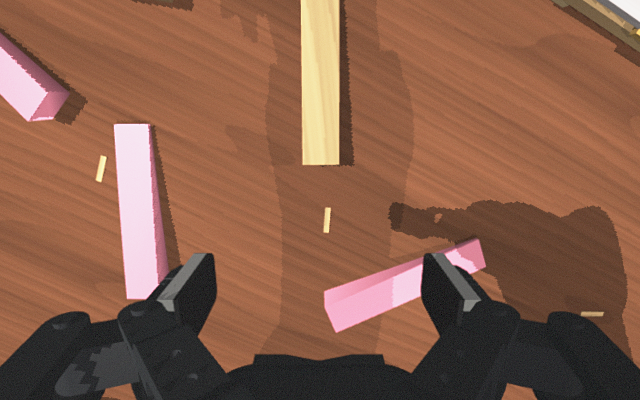

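The wrist view shows the pale wedge running up from its thick end, at rows 163-165 and columns 303-338. It's nearly aligned with the tool. Computing the residual offset next.

```bash
cat > wm.py <<'E'
from h import *
np.set_printoptions(suppress=True,precision=2)
def meas(f,box):
    c=np.load(f"pics/{f}c.npy",allow_pickle=True).item(); p=cv2.imread(f"pics/{f}.png")
    hsv=cv2.cvtColor(p,cv2.COLOR_BGR2HSV)
    m=cv2.inRange(hsv,(14,50,120),(30,220,255)); k=np.zeros_like(m); a,b,e,g=box; k[e:g,a:b]=m[e:g,a:b]
    N,L,S,_=cv2.connectedComponentsWithStats(k); i=1+np.argmax(S[1:,4]); k=(L==i)
    print("blob",S[i])
    rows=np.array([y for y in range(S[i,1]+4,S[i,1]+S[i,3]-6)])
    l=np.array([np.where(k[y])[0].min() for y in rows]); rr=np.array([np.where(k[y])[0].max()+1 for y in rows])
    yb=S[i,1]+S[i,3]
    return c,rows,l,rr,yb
E
python3 - <<'E'
from wm import *
c,rows,l,rr,yb=meas("w1",(270,370,0,190))
print(l[::30],rr[::30],yb)
end=onz(c,[[320.5,yb]],34)[0]; print("thick end mid top",end)
# top surface plane z = 34 - s/7, s along dir u
th=np.radians(27)
for it in range(4):
    u=np.array([np.cos(th),np.sin(th)])
    n=np.array([u[0]/7,u[1]/7,1]); k0=end[:2]@u/7+34
    def pl(x):
        d=rays(c,np.c_[x,rows+.5])@rot(c).T; o=c['origin']; return o+d*((k0-n@o)/(d@n))[:,None]
    A=pl(l);B=pl(rr);M=(A+B)/2
    f=np.polyfit(M[:,0],M[:,1],1); th=np.arctan(f[0])
print("dir deg",np.degrees(th),"width",np.abs((B-A)[:,:2]@[-u[1],u[0]]).mean())
g=end[:2]+20*u; lat=np.array([-u[1],u[0]]); g=g+lat*(((M[:,:2]-g)@lat).mean()); print("grip",g)
s=r.read_state(); T=R.from_euler('xyz',s['tcp_rot']).as_matrix(); dl=np.r_[g-s['position'][:2],0]
print("in tool",T.T@dl, "toolx",T[:,0],"toolz",T[:,2])
jaw=T[:2,2]; print("jaw ang",np.degrees(np.arctan2(jaw[1],jaw[0])))
E
```

```text
blob [ 301    0   39  165 6315]
[301 301 301 302 302 302] [340 340 340 340 340 340] 165
thick end mid top [419.15 238.58  34.  ]
dir deg 27.19649823269712 width 36.75156956387492
grip [437.17 247.27]
in tool [-27.45  -0.01   1.4 ] toolx [-0.89 -0.45  0.  ] toolz [ 0.45 -0.89  0.  ]
jaw ang -63.23013195722986
```

```bash
python3 -m creep '[[[-0.0275,0,0.0014,-0.4,0],[0,0.04,0,0,0],[0,0.04,0,0,0],[0,0.04,0,0,0],[0,0.04,0,0,0],[0,0.02,0,0,0],[0,0.01,0,0,0],[0,0.003,0,0,0],[0,0,0,0,0]]]' 40
```

```text
time: 3.58
position: [437.6, 247.8, 4.3]
tcp_rot: [-1.571, 0.001, -2.666]
ft_force: [0.6, -0.2, 0.2]
opening: 1.005
```

```bash
python3 -m creep '[[[0,0,0,0,0.5],[0,0,0,0,0.7],[0,0,0,0,1],[0,0,0,0,1],[0,0,0,0,1],[0,0,0,0,1]]]' 60
python3 - <<'E'
from h import *
p,d=r.camera("wrist"); cv2.imwrite("pics/w2.png",p)
E
```

```text
time: 4.32
position: [437.1, 247.8, 3.7]
tcp_rot: [-1.571, -0.0, -2.665]
ft_force: [0.4, 0.6, 0.4]
opening: 0.003
```

View pics/w2.png

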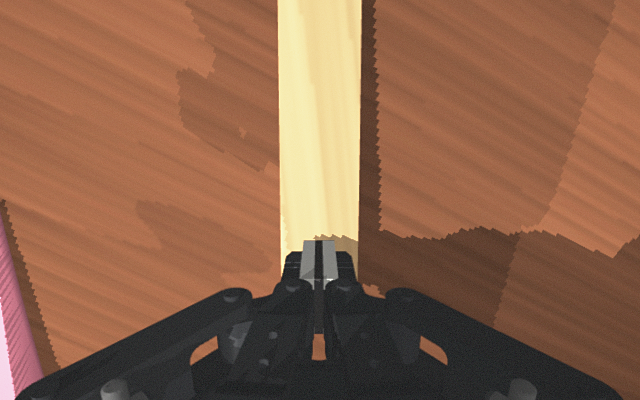

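The fingers closed fully (opening 0.003), so nothing is between them. I'll look from outside.

Run:
```python
from h import *
for n,(a,b,e,f) in {"scene":(310,430,170,290),"top":(220,320,140,250)}.items():
    p,d=r.camera(n); cv2.imwrite(f"pics/{n}1.png",p)
    cv2.imwrite(f"pics/{n}1c.png",cv2.resize(p[e:f,a:b],None,fx=5,fy=5,interpolation=cv2.INTER_CUBIC))
c=r.calibration("wrist"); np.save("pics/w2c.npy",c,allow_pickle=True)
print(c['origin'],proj(c,[[437.1,247.8,3.7],[437.1,247.8,20],[419,238.6,34],[437,248,31]]))
```

```text
[499.32191771 280.44831335 179.66068065] [[319.17867373 233.58355161]
 [319.25479676 245.79140051]
 [319.02068291 297.07949611]
 [318.83563101 255.34831946]]
```

View pics/scene1c.png

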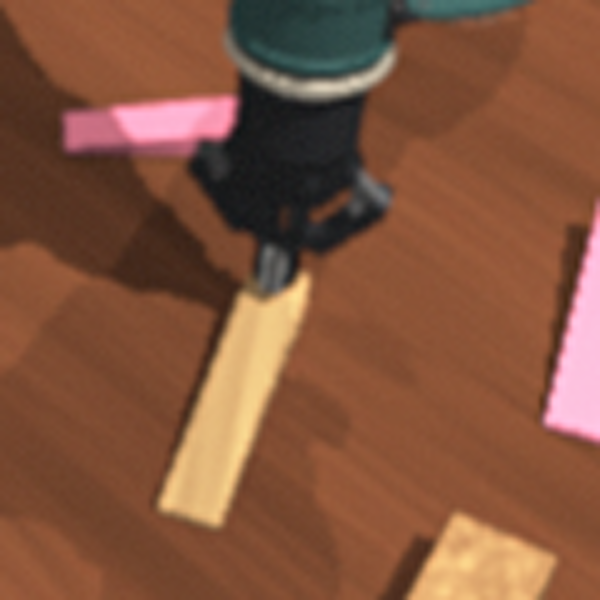

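View pics/top1c.png

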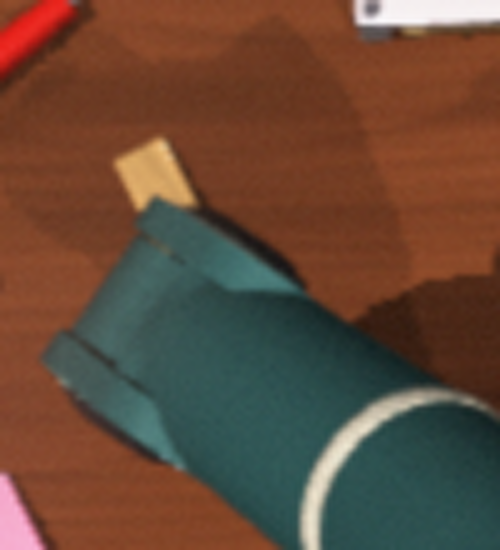

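Run:
```python
from h import *
np.set_printoptions(suppress=True,precision=1)
c=r.calibration("scene"); s=r.read_state(); print(s['position'],s['opening'],s['ft_force'])
a=np.array(s['position'])
for dz in (0,15,30,45): print(dz,(proj(c,[a+[0,0,dz]])-[310,170])*5)
# wedge outline predicted
u=np.array([np.cos(np.radians(27.2)),np.sin(np.radians(27.2))]);v=np.array([-u[1],u[0]]);g=np.array([437.2,247.3])
pts=[np.r_[g+u*sx+v*sy,z] for sx,z in((-20,34),(170,7),(-20,0)) for sy in(18,-18)]
print((proj(c,pts)-[310,170])*5)
p=cv2.imread("pics/w2.png"); cv2.imwrite("pics/w2c.png",cv2.resize(p[200:340,240:400],None,fx=4,fy=4,interpolation=cv2.INTER_CUBIC))
```

```text
[437.1 247.8   3.7] 0.004444007396859188 [ 0.3  0.5 -0. ]
0 [[263.8 322.8]]
15 [[266.2 306.1]]
30 [[268.6 289.2]]
45 [[271. 272.]]
[[303.7 275.6]
 [249.3 260.8]
 [213.3 522. ]
 [153.7 503.5]
 [297.7 313.5]
 [244.4 298.7]]
```

View pics/w2c.png

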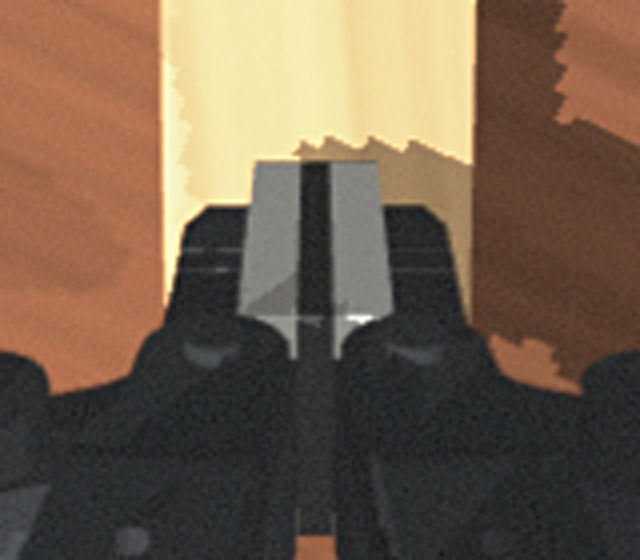

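Run:
```python
from h import *
np.set_printoptions(suppress=True,precision=1)
c=r.calibration("wrist"); p,d=r.camera("wrist"); P=cloud(c,d)
s=r.read_state(); T=R.from_euler('xyz',s['tcp_rot']).as_matrix()
for uv in [(308,242),(328,242),(308,250),(328,250),(308,260),(328,270),(318,250),(318,270),(290,255),(350,255),(350,265),(300,225),(340,245),(318,230),(318,300),(300,180)]:
    q=P[uv[1],uv[0]]; print(uv,d[uv[1],uv[0]],q,"tool",T.T@(q-s['position']))
```

```text
(308, 242) 146.9142 [445.6 257.6  43.5] tool [-12.  -39.8  -4.8]
(328, 242) 146.43327 [449.6 250.2  43.9] tool [-12.2 -40.2   3.6]
(308, 250) 139.85014 [445.4 257.3  50.9] tool [-11.7 -47.2  -4.6]
(328, 250) 140.25583 [449.  250.1  50.5] tool [-11.5 -46.9   3.4]
(308, 260) 130.78705 [445.7 257.1  60.3] tool [-11.9 -56.6  -4.4]
(328, 270) 122.94981 [449.1 250.7  68.4] tool [-11.9 -64.7   3. ]
(318, 250) 138.10085 [447.9 254.1  52.5] tool [-12.4 -48.8  -0.6]
(318, 270) 121.69714 [448.  254.1  69.5] tool [-12.5 -65.9  -0.6]
(290, 255) 143.8482 [438.7 262.3  47.8] tool [ -8.  -44.1 -12.2]
(350, 255) 143.87909 [450.1 240.3  47.8] tool [ -8.  -44.1  12.7]
(350, 265) 136.66037 [449.2 240.5  55.4] tool [ -7.3 -51.8  12. ]
(300, 225) 160.70102 [445.6 262.2  28.5] tool [-14.1 -24.9  -8.9]
(340, 245) 161.93933 [445.8 241.4  29.9] tool [ -4.7 -26.3   9.6]
(318, 230) 162.11205 [447.  253.6  27.8] tool [-11.4 -24.2  -0.6]
(318, 300) 119.26999 [440.2 250.   74.6] tool [ -3.7 -70.9  -0.6]
(300, 180) 158.77946 [463.8 271.5  24.7] tool [-34.6 -21.1  -8.8]
```

Depth resolves it. The wedge top is at the right height (about 29 mm), but the fingertips' front edge is at z≈43 while the reported TCP z is 3.7. So the real fingertips sit about 39 mm short of the reported TCP along the tool axis (x and z agree), and the fingers closed above the wedge without touching it. I'll reopen and go lower in steps, checking force and depth.

```bash
python3 -m creep '[[[0,0,0,0,0.5],[0,0,0,0,0],[0,0,0,0,0],[0,0,0,0,0],[0,0,0,0,0],[0,0.01,0,0,0],[0,0.01,0,0,0],[0,0.005,0,0,0],[0,0,0,0,0]]]' 40
python3 - <<'E'
from h import *
np.set_printoptions(suppress=True,precision=1)
c=r.calibration("wrist"); p,d=r.camera("wrist"); P=cloud(c,d); cv2.imwrite("pics/w3.png",p)
s=r.read_state(); T=R.from_euler('xyz',s['tcp_rot']).as_matrix()
L=(P-s['position'])@T
# finger pixels: points well above wedge, tool x near -12, |z| 30..70
m=(np.abs(L[...,0])<14)&(np.abs(L[...,2])>25)&(np.abs(L[...,2])<75)&(P[...,2]>4)&(P[...,2]<120)
for side in(-1,1):
    k=m&(np.sign(L[...,2])==side); q=P[k][:,2]; print(side,k.sum(),np.sort(q)[:60:6],np.median(L[k][:,0]))
    kk=k&(P[...,2]<np.sort(q)[0]+15); print(" z tool range near tip",np.percentile(L[kk][:,2],[5,50,95]))
E
```

```text
time: 5.65
position: [436.8, 247.8, -21.8]
tcp_rot: [-1.571, -0.001, -2.664]
ft_force: [0.2, -0.3, -0.8]
opening: 0.998
-1 14562 [23.8 24.5 25.  25.2 25.5 25.6 25.7 25.9 26.3 26.6] -10.254401421606094
 z tool range near tip [-54.5 -43.3 -42.8]
1 14632 [24.4 24.8 25.1 25.3 25.6 25.8 26.  26.1 26.2 26.4] -10.327530080966735
 z tool range near tip [41.9 42.4 53.4]
```

View pics/w3.png

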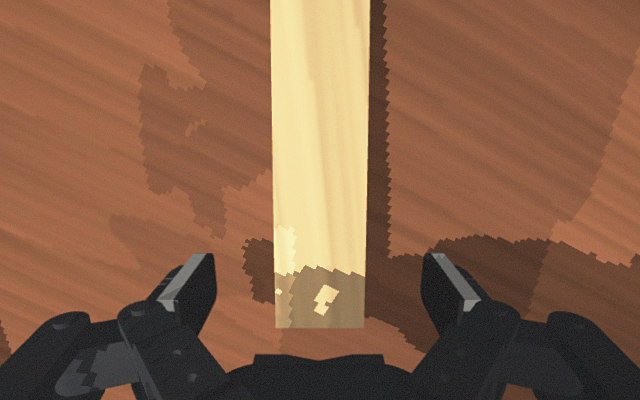

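```bash
python3 -m creep '[[[0,0.008,0,0,0],[0,0.005,0,0,0],[0,0.003,0,0,0],[0,0,0,0,0.4],[0,0,0,0,0.6],[0,0,0,0,0.8],[0,0,0,0,1],[0,0,0,0,1],[0,0,0,0,1]]]' 60
python3 - <<'E'
from h import *
np.set_printoptions(suppress=True,precision=1)
c=r.calibration("wrist"); p,d=r.camera("wrist"); P=cloud(c,d); cv2.imwrite("pics/w4.png",p)
s=r.read_state(); T=R.from_euler('xyz',s['tcp_rot']).as_matrix(); L=(P-s['position'])@T
m=(np.abs(L[...,0])<14)&(np.abs(L[...,2])>18.5)&(np.abs(L[...,2])<45)&(P[...,2]>3)&(P[...,2]<60)
for side in(-1,1):
    k=m&(np.sign(L[...,2])==side); print(side,k.sum(),np.sort(P[k][:,2])[:60:6])
E
```

```text
time: 6.82
position: [438.5, 249.2, -35.5]
tcp_rot: [-1.571, 0.004, -2.664]
ft_force: [-3.8, -0.3, 32.7]
opening: 0.413
-1 5925 [3.  4.  5.1 5.4 5.7 6.3 6.8 7.3 7.6 7.7]
1 5840 [3.3 4.7 5.3 5.8 6.2 6.4 6.7 7.  7.5 7.8]
```

View pics/w4.png

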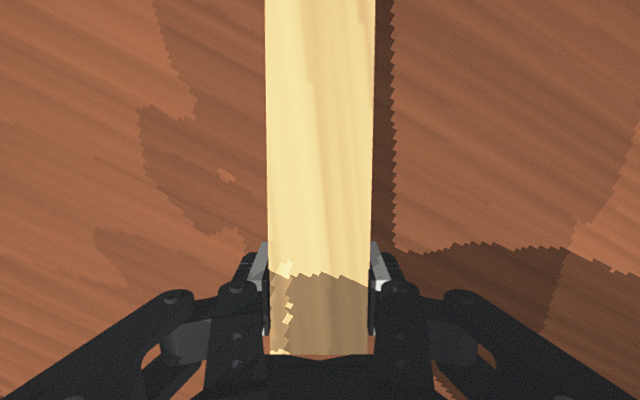

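It's gripped now (0.413, about 35 mm), but 33 N upward means the tips or body are bearing down. I'll let go, raise 5 mm and regrip.

```bash
python3 -m creep '[[[0,-0.002,0,0,0.4],[0,-0.003,0,0,0.4],[0,-0.001,0,0,0.4],[0,0,0,0,0.4],[0,0,0,0,0.4]]]' 60
python3 - <<'E'
from h import *
np.set_printoptions(suppress=True,precision=1)
c=r.calibration("wrist"); p,d=r.camera("wrist"); P=cloud(c,d); cv2.imwrite("pics/w5.png",p)
s=r.read_state(); T=R.from_euler('xyz',s['tcp_rot']).as_matrix(); L=(P-s['position'])@T
for uv in[(318,350),(318,358),(318,362),(318,370),(318,390),(318,330)]: print(uv,P[uv[1],uv[0]],L[uv[1],uv[0]])
E
python3 -m creep '[[[0,0,0,0,0.6],[0,0,0,0,0.8],[0,0,0,0,1],[0,0,0,0,1],[0,0,0,0,1]]]' 60
```

```text
time: 7.5
position: [437.1, 247.8, -31.4]
tcp_rot: [-1.571, -0.0, -2.665]
ft_force: [-0.4, -0.2, 0.3]
opening: 0.598
(318, 350) [391.4 224.9  -1.6] [ 51.1 -29.8  -0.6]
(318, 358) [388.  223.1  -0.4] [ 55.  -31.   -0.6]
(318, 362) [445.7 252.8  76.1] [  -9.9 -107.5   -0.5]
(318, 370) [446.8 253.4  80.1] [ -11.2 -111.5   -0.5]
(318, 390) [447.5 253.7  86.6] [ -11.9 -117.9   -0.5]
(318, 330) [424.6 242.   32.3] [ 13.8 -63.7  -0.6]
time: 8.18
position: [437.1, 247.8, -31.2]
tcp_rot: [-1.571, -0.0, -2.665]
ft_force: [-1.8, -1.1, 5.2]
opening: 0.409
```

```bash
python3 -m creep '[[[0,-0.01,0,0,1],[0,-0.01,0,0,1],[0,0,0,7,1],[0,0,0,7,1],[0,0,0,7,1],[0,0,0,6.7,1],[-0.007,0,0.044,0,1],[-0.007,0,0.044,0,1],[-0.007,0,0.044,0,1],[-0.007,0,0.044,0,1],[-0.0075,0,0.043,0,1],[0,0,0,0,1]]]' 60
python3 - <<'E'
from h import *
c=r.calibration("wrist"); np.save("pics/w6c.npy",c,allow_pickle=True); print(r.read_state()['position'],r.read_state()['tcp_rot'])
p,d=r.camera("wrist"); cv2.imwrite("pics/w6.png",p); np.save("pics/w6d.npy",d)
c=r.calibration("scene");p,d=r.camera("scene"); cv2.imwrite("pics/scene6.png",cv2.resize(p[150:330,150:420],None,fx=3,fy=3,interpolation=cv2.INTER_CUBIC)[:600,:800])
E
```

```text
time: 9.68
position: [471.7, 25.3, -10.8]
tcp_rot: [-1.57, 0.0, 3.13]
ft_force: [-0.2, 0.5, -1.3]
opening: 0.411
[471.73875479  25.31293255 -10.81244846] [-1.56990621e+00  4.15524062e-04  3.12990385e+00]
```

View pics/w6.png

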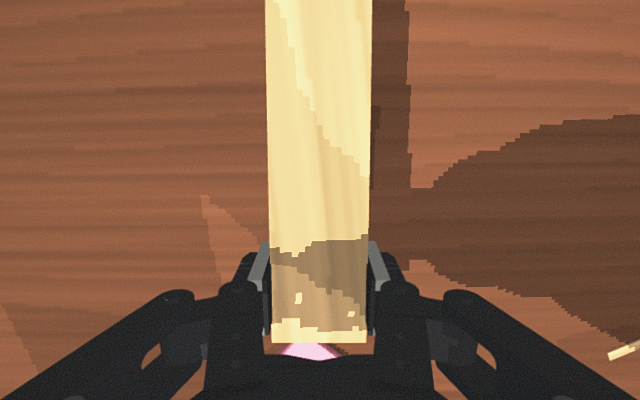

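View pics/scene6.png

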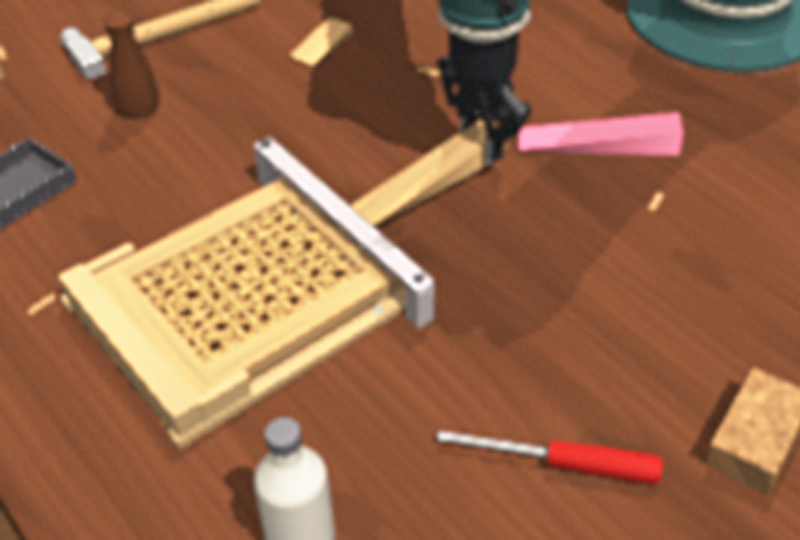

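```bash
python3 -m creep '[[[0,0.007,-0.0035,0,1],[0,0.007,0,0,1],[0,0.0045,0,0,1],[0,0,0,0,1]]]' 60; python3 -m creep '[[[0,0.001,0,0,1],[0,0,0,0,1]]]' ; python3 -m creep '[[[0,0.0005,0,0,1],[0,0,0,0,1]]]'
```

```text
time: 10.28
position: [470.9, 32.4, -30.3]
tcp_rot: [-1.571, -0.001, 3.136]
ft_force: [-0.3, 0.7, -1.0]
opening: 0.412
time: 10.52
position: [471.3, 32.1, -30.8]
tcp_rot: [-1.571, 0.0, 3.135]
ft_force: [0.7, -1.1, -1.0]
opening: 0.411
time: 10.78
position: [471.4, 32.1, -31.1]
tcp_rot: [-1.571, 0.0, 3.135]
ft_force: [-1.7, -0.7, 3.2]
opening: 0.411
```

```bash
python3 -m creep '[[[0,0,0.002,0,1],[0,0,0.002,0,1],[-0.01,0,0,0,1],[-0.01,0,0,0,1],[-0.01,0,0,0,1],[-0.01,0,0,0,1],[-0.01,0,0,0,1],[-0.005,0,0,0,1],[0,0,0,0,1],[0,0,0,0,1]]]'
python3 - <<'E'
from h import *
np.set_printoptions(suppress=True,precision=2)
c=r.calibration("wrist"); np.save("pics/w7c.npy",c,allow_pickle=True)
p,d=r.camera("wrist"); cv2.imwrite("pics/w7.png",p); np.save("pics/w7d.npy",d)
c=r.calibration("top");p,d=r.camera("top"); cv2.imwrite("pics/top7.png",p)
E
```

```text
time: 12.02
position: [525.6, 27.5, -31.2]
tcp_rot: [-1.57, -0.001, 3.135]
ft_force: [-8.3, 0.4, 13.3]
opening: 0.409
```

View pics/w7.png

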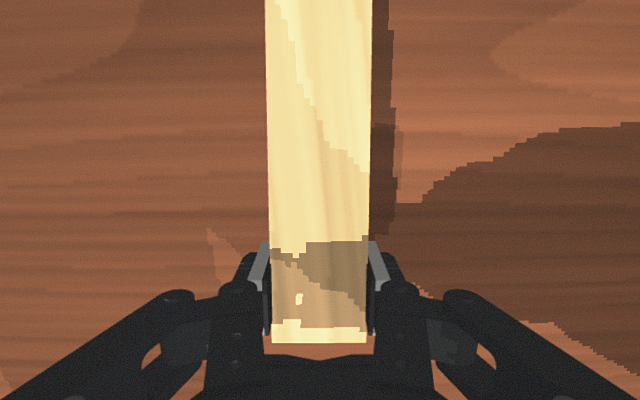

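```bash
python3 -m creep '[[[0,-0.0006,0,0,1],[-0.002,0,0,0,1],[-0.002,0,0,0,1],[-0.001,0,0,0,1],[0,0,0,0,1]]]';python3 -m creep '[[[-0.002,0,0,0,1],[-0.002,0,0,0,1],[-0.001,0,0,0,1],[0,0,0,0,1]]]'
```

```text
time: 12.75
position: [531.3, 27.7, -30.8]
tcp_rot: [-1.571, -0.0, 3.135]
ft_force: [0.1, 0.9, -0.8]
opening: 0.414
time: 13.25
position: [536.3, 27.7, -30.7]
tcp_rot: [-1.571, -0.0, 3.135]
ft_force: [0.7, -0.1, -0.5]
opening: 0.416
```

```bash
python3 -m creep '[[[0,0.0003,0,0,1],[-0.002,0,0,0,1],[-0.002,0,0,0,1],[-0.002,0,0,0,1],[-0.002,0,0,0,1],[-0.002,0,0,0,1],[0,0,0,0,1]]]';python3 -m creep '[[[-0.002,0,0,0,1],[-0.002,0,0,0,1],[-0.002,0,0,0,1],[-0.002,0,0,0,1],[-0.002,0,0,0,1],[0,0,0,0,1]]]'
```

```text
time: 14.12
position: [544.9, 27.6, -31.1]
tcp_rot: [-1.57, -0.003, 3.135]
ft_force: [-11.1, -0.4, 8.4]
opening: 0.417
time: 14.88
position: [554.9, 27.6, -31.2]
tcp_rot: [-1.57, -0.003, 3.135]
ft_force: [-10.6, 0.2, 8.7]
opening: 0.413
```

```bash
python3 -m creep '[[[-0.002,-0.0002,0,0,1],[-0.002,0,0,0,1],[-0.002,0,0,0,1],[-0.002,0,0,0,1],[-0.002,0,0,0,1],[0,0,0,0,1]]]';python3 -m creep '[[[-0.002,0,0,0,1],[-0.002,0,0,0,1],[-0.002,0,0,0,1],[-0.001,0,0,0,1],[-0.001,0,0,0,1],[0,0,0,0,1]]]'
```

```text
time: 15.62
position: [565.4, 27.5, -31.1]
tcp_rot: [-1.571, -0.002, 3.135]
ft_force: [-5.0, 0.3, -0.3]
opening: 0.412
time: 16.38
position: [573.2, 27.5, -31.1]
tcp_rot: [-1.571, -0.002, 3.135]
ft_force: [-6.9, 0.0, 1.8]
opening: 0.409
```

```bash
python3 -m creep '[[[-0.002,0,0,0,1],[-0.002,0,0,0,1],[-0.001,0,0,0,1],[-0.001,0,0,0,1],[0,0,0,0,1]]]';python3 -m creep '[[[-0.001,0,0,0,1],[-0.001,0,0,0,1],[-0.001,0,0,0,1],[0,0,0,0,1]]]'
python3 - <<'E'
from h import *
np.set_printoptions(suppress=True,precision=2)
c=r.calibration("wrist"); np.save("pics/w8c.npy",c,allow_pickle=True)
p,d=r.camera("wrist"); cv2.imwrite("pics/w8.png",p)
E
```

```text
time: 17.0
position: [579.2, 27.4, -31.1]
tcp_rot: [-1.571, -0.002, 3.135]
ft_force: [-7.2, -0.6, 2.4]
opening: 0.411
time: 17.5
position: [582.2, 27.4, -31.1]
tcp_rot: [-1.571, -0.002, 3.135]
ft_force: [-7.7, 0.6, 1.6]
opening: 0.41
```

View pics/w8.png

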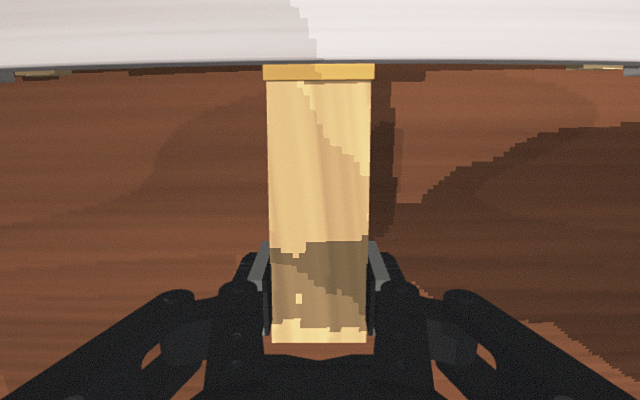

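The wedge (cols 268-370) is centred under the brass foot (cols 264-375). The grip hasn't slipped: the thick end is still at row 343. Continuing by feel.

```bash
for i in 1; do python3 -m creep '[[[-0.001,0,0,0,1],[-0.001,0,0,0,1],[-0.001,0,0,0,1],[0,0,0,0,1]]]'; done; python3 -m creep '[[[-0.001,0,0,0,1],[-0.001,0,0,0,1],[0,0,0,0,1]]]'; python3 -m creep '[[[-0.001,0,0,0,1],[-0.001,0,0,0,1],[0,0,0,0,1]]]'
```

```text
time: 18.05
position: [585.2, 27.4, -31.1]
tcp_rot: [-1.571, -0.002, 3.135]
ft_force: [-7.5, 0.4, 2.8]
opening: 0.413
time: 18.42
position: [587.2, 27.4, -31.1]
tcp_rot: [-1.571, -0.002, 3.135]
ft_force: [-7.2, 0.3, 2.3]
opening: 0.408
time: 18.8
position: [589.2, 27.4, -31.1]
tcp_rot: [-1.571, -0.002, 3.135]
ft_force: [-7.2, 0.4, 2.5]
opening: 0.411
```

```bash
python3 -m creep '[[[-0.001,0,0,0,1],[-0.0005,0,0,0,1],[0,0,0,0,1]]]'|grep -E 'pos|force';python3 -m creep '[[[-0.001,0,0,0,1],[-0.0005,0,0,0,1],[0,0,0,0,1]]]'|grep -E 'pos|force'
```

```text
position: [590.6, 27.4, -31.1]
ft_force: [-8.4, 0.6, 4.0]
position: [592.1, 27.4, -31.1]
ft_force: [-7.7, -0.6, 3.8]
```

```bash
python3 -m creep '[[[-0.001,0,0,0,1],[-0.0005,0,0,0,1],[0,0,0,0,1]]]'|grep -E 'pos|force'
```

```text
position: [593.5, 27.3, -31.1]
ft_force: [-9.9, 0.4, 4.1]
```

```bash
python3 -m creep '[[[-0.001,0,0,0,1],[-0.0005,0,0,0,1],[0,0,0,0,1]]]'|grep -E 'pos|force'
```

```text
position: [593.9, 27.3, -31.1]
ft_force: [-17.6, 0.3, 13.3]
```

```bash
python3 -m creep '[[[0,-0.0002,0,0,1],[0,0,0,0,1]]]'|grep -E 'pos|force|rot'; python3 -c "
from workcell import r
s=r.read_state();print(s['ft_torque'])"
```

```text
position: [594.0, 27.3, -31.1]
tcp_rot: [-1.57, -0.004, 3.135]
ft_force: [-15.0, 0.3, 7.8]
[0.15786766 2.72271519 0.01150421]
```

```bash
python3 -m creep '[[[-0.0005,-0.0001,0,0,1],[-0.0005,0,0,0,1],[0,0,0,0,1]]]'|grep -E 'pos|force|rot'
```

```text
position: [594.3, 27.3, -31.1]
tcp_rot: [-1.57, -0.006, 3.135]
ft_force: [-19.9, 0.3, 12.1]
```

```bash
python3 -m creep '[[[0,-0.0003,0,0,1],[-0.0004,0,0,0,1],[0,0,0,0,1]]]'|grep -E 'pos|force|rot'
```

```text
position: [594.4, 27.3, -31.1]
tcp_rot: [-1.57, -0.006, 3.135]
ft_force: [-20.0, -0.6, 8.2]
```

```bash
python3 -m creep '[[[-0.0005,-0.0002,0,0,1],[-0.0003,0,0,0,1],[0,0,0,0,1]]]'|grep -E 'pos|force|rot'
```

```text
position: [594.5, 27.3, -31.1]
tcp_rot: [-1.57, -0.007, 3.136]
ft_force: [-23.0, -0.4, 8.9]
```

```bash
python3 -m creep '[[[-0.0005,-0.0002,0,0,1],[-0.0004,0,0,0,1],[0,0,0,0,1]]]'|grep -E 'pos|force|rot'
```

```text
position: [594.7, 27.3, -31.1]
tcp_rot: [-1.57, -0.009, 3.136]
ft_force: [-27.4, -0.7, 10.8]
```

```bash
python3 -m creep '[[[-0.0003,-0.0002,0,0,1],[0,0,0,0,1],[0,0,0,0,1]]]'|grep -E 'pos|force|rot|time'
```

```text
time: 22.42
position: [594.9, 27.3, -31.1]
tcp_rot: [-1.57, -0.009, 3.136]
ft_force: [-27.1, -0.0, 8.0]
```

```bash
python3 -m creep '[[[0.0008,0,0,0,1],[0.0008,0,0,0,1],[0.0008,0,0,0,1],[0,0,0,0,1]]]'|grep -E 'pos|force|rot|time'
```

```text
time: 22.92
position: [595.0, 27.3, -31.0]
tcp_rot: [-1.571, -0.004, 3.135]
ft_force: [-6.4, 0.1, -10.3]
```

```bash
python3 -m creep '[[[0,0.0004,0,0,1],[0,0.0002,0,0,1],[0,0,0,0,1]]]'|grep -E 'pos|force|rot|time'
```

```text
time: 23.3
position: [595.0, 27.3, -31.1]
tcp_rot: [-1.57, -0.004, 3.135]
ft_force: [-11.7, -0.5, -0.0]
```

```bash
python3 -m creep '[[[0,0,0,0,0.55],[0,0,0,0,0.5],[0,0,0,0,0.45],[0,0,0,0,0.4],[0,0,0,0,0.3],[0,0,0,0,0.3],[0,0,0,0,0.3]]]'
python3 - <<'E'
from h import *
c=r.calibration("wrist"); np.save("pics/w9c.npy",c,allow_pickle=True)
p,d=r.camera("wrist"); cv2.imwrite("pics/w9.png",p)
E
```

```text
time: 24.18
position: [597.2, 27.3, -30.2]
tcp_rot: [-1.571, -0.0, 3.135]
ft_force: [-0.4, -0.7, 1.0]
opening: 0.701
```

View pics/w9.png

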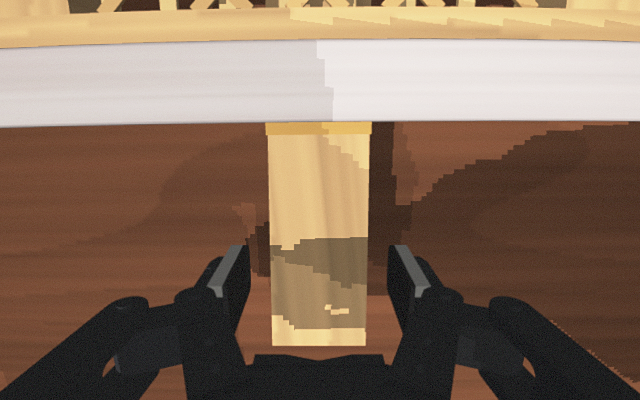

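Released; the wedge stayed put (thick end row 345, fingers clear on both sides). I can't read the foot force directly, so I'll test it by pushing lightly on the thick end with shut fingers, clear of the top so nothing bears down.

```bash
python3 -m creep '[[[0.01,0,0,0,0.2],[0.012,0,0,0,0.2],[0.012,0,0,0,0.2],[0.01,0,0,0,0.2],[0,0,0,0,0.5],[0,0,0,0,1],[0,0,0,0,1],[0,0,0,0,1],[0,0,0,0,1],[0,0,0,0,1]]]' 40
python3 - <<'E'
from h import *
np.set_printoptions(suppress=True,precision=2)
c=r.calibration("wrist"); s=r.read_state(); np.save("pics/w10c.npy",c,allow_pickle=True)
p,d=r.camera("wrist"); cv2.imwrite("pics/w10.png",p); P=cloud(c,d)
print(s['position'],s['ft_force'])
for y in range(180,260,6): print(y,p[y,318],P[y,318],P[y,290])
E
```

```text
time: 25.48
position: [553.3, 27.6, -30.2]
tcp_rot: [-1.571, -0.0, 3.135]
ft_force: [-0.4, 0.4, 0.5]
opening: 0.0
[553.25  27.6  -30.24] [-0.4   0.42  0.51]
180 [164 226 245] [596.43  28.27  29.64] [596.59  37.82  30.02]
186 [167 229 246] [593.99  28.28  28.31] [594.58  37.84  30.44]
192 [170 229 246] [592.39  28.29  30.41] [592.42  37.92  30.3 ]
198 [166 228 245] [590.33  28.31  30.71] [590.49  37.91  31.04]
204 [165 227 245] [588.11  28.32  30.51] [588.44  37.95  31.36]
210 [165 226 245] [586.34  28.34  31.77] [586.43  37.97  31.85]
216 [165 227 245] [583.87  28.35  30.94] [584.17  38.05  31.63]
222 [166 226 245] [581.83  28.37  31.41] [581.91  38.13  31.47]
228 [164 226 245] [580.07  28.38  32.65] [580.06  38.11  32.47]
234 [162 224 245] [577.91  28.39  32.84] [578.01  38.13  32.93]
240 [106 147 184] [565.05  28.5    7.62] [561.5   41.27  -1.03]
246 [34 35 35] [564.71  28.5   13.16] [558.86  41.3   -0.29]
252 [33 40 37] [565.2   28.49  20.07] [561.26  40.32  11.36]
258 [44 39 41] [564.6   28.49  24.21] [561.39  39.84  17.4 ]
```

View pics/w10.png

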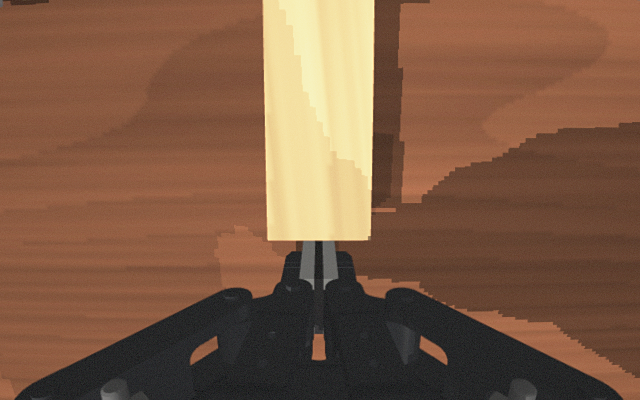

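```bash
python3 -m creep '[[[-0.004,0,0,0,1],[-0.003,0,0,0,1],[-0.001,0,0,0,1],[0,0,0,0,1]]]'|grep -E 'pos|force';python3 -m creep '[[[-0.001,0,0,0,1],[-0.001,0,0,0,1],[0,0,0,0,1]]]'|grep -E 'pos|force'
```

```text
position: [561.2, 27.6, -30.3]
ft_force: [0.1, -0.5, 0.6]
position: [563.3, 27.5, -30.2]
ft_force: [-0.5, 0.3, -0.1]
```

```bash
python3 -m creep '[[[-0.001,0,0,0,1],[0,0,0,0,1]]]'|grep -E 'pos|force'
```

```text
position: [564.1, 27.5, -30.3]
ft_force: [-1.8, -0.9, 1.0]
```

Contact at x≈564.1. Raising the push gently.

```bash
python3 -m creep '[[[-0.001,0,0,0,1],[0,0,0,0,1]]]'|grep -E 'pos|force'; python3 -m creep '[[[-0.0008,0,0,0,1],[0,0,0,0,1]]]'|grep -E 'pos|force'
```

```text
position: [564.0, 27.5, -30.4]
ft_force: [-9.3, -0.3, 7.0]
position: [564.0, 27.5, -30.5]
ft_force: [-13.6, 0.1, 10.5]
```

```bash
python3 -m creep '[[[-0.0006,0,0,0,1],[0,0,0,0,1]]]'|grep -E 'pos|force'
```

```text
position: [564.0, 27.5, -30.6]
ft_force: [-18.2, -0.9, 13.8]
```

```bash
python3 -m creep '[[[0,-0.0004,0,0,1],[0,0,0,0,1]]]'|grep -E 'pos|force'
```

```text
position: [563.9, 27.5, -30.6]
ft_force: [-14.3, 1.3, 5.9]
```

```bash
python3 -m creep '[[[0,-0.0003,0,0,1],[0,0,0,0,1]]]'|grep -E 'pos|force'
```

```text
position: [563.9, 27.5, -30.5]
ft_force: [-12.7, 0.2, -0.6]
```

```bash
python3 -m creep '[[[-0.0006,-0.0001,0,0,1],[0,0,0,0,1]]]'|grep -E 'pos|force'
```

```text
position: [563.9, 27.4, -30.5]
ft_force: [-17.2, 0.5, 2.7]
```

```bash
python3 -m creep '[[[-0.0005,-0.0003,0,0,1],[0,0,0,0,1]]]'|grep -E 'pos|force'
```

```text
position: [563.9, 27.4, -30.5]
ft_force: [-18.1, 0.8, 0.8]
```

```bash
python3 -m creep '[[[-0.0005,-0.0001,0,0,1],[0,0,0,0,1]]]'|grep -E 'pos|force'
```

```text
position: [563.8, 27.4, -30.5]
ft_force: [-21.6, 0.7, 2.4]
```

```bash
python3 -m creep '[[[-0.0003,-0.0002,0,0,1],[0,0,0,0,1]]]'|grep -E 'pos|force'
```

```text
position: [563.9, 27.4, -30.5]
ft_force: [-22.3, 0.2, 1.2]
```

The wedge held at a 22 N push with almost no bearing-down and no movement. By the stated ratio that puts the foot at roughly 8.5-13 N. Backing away and lifting clear.

```bash
python3 -m creep '[[[0.001,0,0,0,1],[0.002,0,0,0,1],[0.005,0,0,0,1],[0.02,0,0,0,1],[0.02,0,0,0,1],[0,-0.05,0,0,1],[0,-0.05,0,0,1],[0,-0.03,0,0,1],[0,0,0,0,1],[0,0,0,0,1]]]'
python3 - <<'E'
from h import *
c=r.calibration("wrist"); np.save("pics/w11c.npy",c,allow_pickle=True)
p,d=r.camera("wrist"); cv2.imwrite("pics/w11.png",p)
c=r.calibration("scene");p,d=r.camera("scene"); cv2.imwrite("pics/scene11.png",p)
E
```

```text
time: 30.15
position: [520.4, 27.6, 100.8]
tcp_rot: [-1.571, -0.0, 3.135]
ft_force: [0.3, -0.5, -0.3]
opening: 0.001
```

View pics/w11.png

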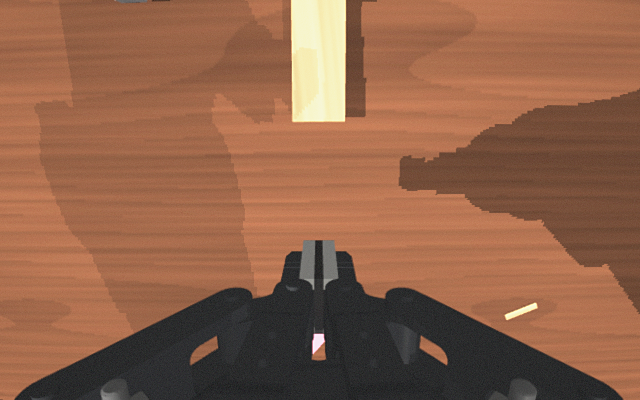

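View pics/scene11.png

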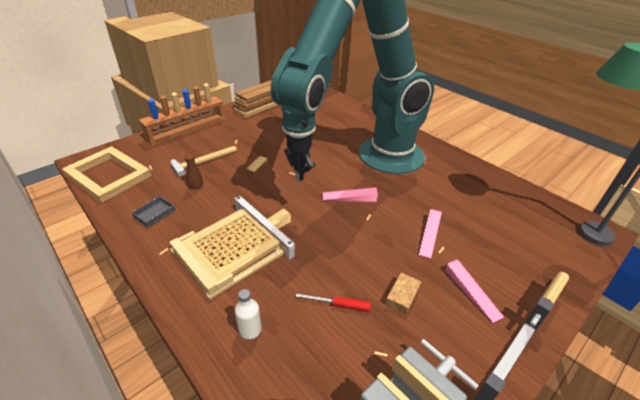

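Run:
```python
from h import *
for f,row in(("w9",346),("w10",240.5),("w11",122)):
    c=np.load(f"pics/{f}c.npy",allow_pickle=True).item(); print(f,onz(c,[[318,row]],34))
print(r.close_job())
```

```text
w9 [[576.24416368  28.42167672  34.        ]]
w10 [[575.96144114  28.40668414  34.        ]]
w11 [[575.12268304  28.30487935  34.        ]]
the job is handed in; nothing more can be done
None
```

The long wedge is under the middle of the front rail, holding it against the bridge's foot. It has been let go, and I handed the job in at about 30 s; no verdict was reported.

- **What I did:** I gripped the pale long wedge by its thick end, turned it in line with the jig and set it flat on the bench. I pushed it in by feel until the push climbed from about 7.5 N to 27 N, then eased off and released it.
- **Force on the foot:** it can't be read directly. The peak push, corrected for bearing-down, works out to about 9–14 N. After release I pushed on the thick end with shut fingers. It took 22 N with almost no bearing-down and did not move, which fits about 8.5 N or more.
- **Position:** camera fixes put the thick end at x = 576.2 mm and 576.0 mm after release, and 575.1 mm after the test push. They agree within picture and calibration error, but I can't rule out about 1 mm of settling back. The thin end is about 93 mm past the rail's near edge. I did not measure the rail's gap to the mark; that it touches the foot is judged from the push alone.
- **Other things on the bench:** the last scene picture shows them in the same places, by eye only, and the arm is clear.

**What disagreed:**
- **Tool length:** the fingertips sit about 39 mm short of the reported TCP. My first grasp therefore closed in the air above the wedge, without touching it. After that I used heights from the wrist camera's depth.
- **Second grasp:** it briefly bore down with 33 N, which I think was the fingertips on the bench. I regripped 5 mm higher.

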